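# Set a flat bar's overhang to the gauge and hold it

### The arm

A 6-joint arm with a two-finger parallel gripper is mounted at the origin on the work surface. World frame = base frame: x ahead of the robot, y to its left, z up, the work surface at z = 0. Lengths are in mm, angles in degrees, forces in N, time in s.
With the tool pointing down it reaches from about 300 to 775 mm from the base axis. Payload 14.6 kg.
Tool frame: the origin (TCP) lies at the very end of the fingers, on their centre line; the grasp point (between the pads) lies 19 mm behind it; x points along the fingers, z is the direction in which the jaws open and shut, and the axes are right-handed (so a half turn about x gives the same grasp; the last joint's range is limited). The gripper opens to 94 mm and grips with 3 to 60 N. Pads are 16 mm wide; open, the fingers measure 119 mm over their backs; the gripper's body (75 mm by 177 mm) begins 78 mm behind the grasp point.
Start: joints at [71.643, 17.183, 87.147, -0, 75.671, -3.816], TCP at [138.094, 532.371, 205.446] pointing down, gripper open.
Joint ranges: [-173.82, 173.82], [-45.26, 126.66], [13.44, 144.39], [-59.66, 239.66], [0, 175.72], [-146.38, 146.38]. Speed limits (degrees/s): [127.2, 127.2, 147.25, 180, 180, 180].

### API

Orientations are given as a 3x3 rotation matrix whose columns are the frame's x, y, z axes.
In Python, from bench import bot gives the robot as it stands.
- The arm moves only by the shell command python3 -m pendant 'ROWS' [FORCE]. ROWS is JSON, a list of rows, each a list of 7 numbers: the finger opening in cm, from 0 to 9.4, then the shift along the world's x, y, z in cm, then the turn, a rotation vector about the world's x, y, z in rad. In form: [[jaw, x, y, z, rx, ry, rz], ...]. A call has 1 to 8 rows; each row is the pose to reach, as a shift and turn from the pose commanded when the call began; what a row does not reach only later rows make up. A row lasts 1/12 s, in which the tool goes at most 41.7 mm and 7.16 degrees, less where a joint would pass 70% of its speed; a pose out of reach is approached as far as the arm can. A call with a gripper value outside its range is refused whole. The fingers move at their own pace and stop on an object; FORCE is the grip in N (left out, the last holds). Time passes only in rows, so rows that repeat a pose let the fingers close. It gives the time, the measured TCP pose, the force and the opening at its end, in the units of the state.
- bot.read_state(): the state, without advancing time (a new reading comes with each control period).
- bot.camera(name): name is "side" or "top" or "wrist"; returns a dict with "pixels" (480x640x3 uint8, red, green, blue), "range_z" (480x640 float32, mm along the optical axis (not along the pixel's ray), 0 where there is no reading), "K" (3x3 intrinsics, pixels), "R" (3x3) and "t" (3): a world point X has camera coordinates R X + t; the wrist camera has in their place "mount" (4x4, takes a point from camera to tool coordinates, whose origin is the TCP and whose axes are the tool frame's). Camera axes: x right, y down, z forward; pixel columns grow to the right and rows downward; lengths in mm; the calibration is good to about 2 mm. A picture is of the moment at which its call begins: read the wrist's pose just before it.
- bot.sign_off(): hands the job in, once; it reports no verdict.
The state is a dict: "clock": time; "joint_positions": joint angles; "joint_velocities": joint speeds; "effort": joint torques, N m; "eef_pos": TCP position; "tcp_rot": TCP orientation; "ft_force": force on the tool from outside, world axes, zero at the start; "moment": the same for the moment, N m; "width": finger opening in mm.
Only numpy, scipy, OpenCV 4.12 (cv2) and the standard library are available. Lean on these libraries where they do the work, as an engineer would, in place of code of your own. Each camera call takes 0.05 s, during which the arm holds its last target.

### The job

Slide the flat aluminium bar along the wooden block, out over the block's end towards the gauge, until the bar's front end is level with the gauge's pointer, without lifting it off the block, letting it tip or touching the gauge with it. It lies flat and straight along the block, and since it would tip by itself that far out, keep holding it there: finish while still holding it, do not let go. Leave the gauge and everything else on the bench as they are.

Things in the scene. Friction and masses are not known exactly. Their poses are not given: they have to be found in the camera images.
- block: Wooden riser block fixed on the bench, 240 mm long (its x), 110 mm wide (its y), 60 mm high; origin under its centre, so its top is 60 mm above the origin. Its +x points outward, to the end that faces the gauge (to the robot's right, turned by up to about 20 degrees); the outward end is 120 mm from the origin.
- bar: Loose flat aluminium bar, 300 mm long (its x, +x outward), 50 mm wide (its y), 20 mm thick, 0.6 to 0.9 kg, lying on the block near its middle line, up to 7 degrees askew; origin at the centre of its underside. Four dark drilled spots on top, none near the inner end. It starts 25 to 55 mm out over the block's outward end and tips if more than 150 mm is out and nothing holds it.
- bar_nose (a point): Centre of the bar's front (outward) end face, 150 mm from the bar's middle, at half its thickness.
- bar_tail (a point): Centre of the bar's inner end face, 150 mm from the bar's middle, at half its thickness.
- gauge: Gauge fixed beyond the block's outward end, beside the bar's path, on the side away from the robot: grey base 60 x 60 x 35 mm, post 110 mm tall (both centred 55 mm along its +y), pointer blade ending in a 4 mm tip towards the bar's path. Turned exactly as the block; origin on the bench below the pointer's tip. The bar's front end is at the mark at x = 0 of this frame, with 175 to 200 mm of overhang.
- pointer_tip (a point): Tip of the pointer blade (middle of its 4 mm width), 85 mm above the bench (5 mm above the top of the bar); 50 mm to the side of the block's middle line, so 25 mm from the side of a centred bar.
- wrench: Steel combination wrench lying on the bench under or near the place where the bar will overhang; origin at its middle. A bystander.
- screwdriver: Screwdriver lying on the bench on the robot's side of the block; origin at its middle. A bystander.
- socket: Small upright steel socket, 28 mm across and 36 mm tall, on the bench between block and gauge; origin under its centre. A bystander.
- oil_can: Upright grey can, 60 mm across and 85 mm tall, on the far side of the block; origin under its centre. A bystander.
- hammer: Hammer lying on the bench to the left of the block; origin at its middle. A bystander.
- rag_tin: Flat grey tin, 90 x 60 x 30 mm, on the bench on the robot's side of the block; origin under its centre. A bystander.
- lantern: Box-shaped hand lantern, about 205 mm tall, far to the right; origin under its centre. A bystander.
Not all that is in view belongs to the job. Leave any turquoise look-alike of the gauge alone.

How it is judged:
By the outcome, as a careful person would: the job done as asked, in the order asked, and still so for the second after the job is handed in, while the arm keeps its last pose, push and grip.
It also fails if it takes over 40 s, if anything falls off the work surface, if the arm or the gripper's body presses on something with over 40 N, if the wrist force passes 120 N, or if a joint passes its speed limit or range.

## Working session

There is one attempt and no reset: what is moved stays moved. The work goes in short steps, Python scripts to look and compute and a shell command to move; the robot and the scene stay as the last step left them, time stands still between calls to the robot, and variables do not carry over. Pictures are saved under pics/ and viewed, and the job is handed in when it is done.

```bash
ls; mkdir -p pics
python3 - <<'E'
from bench import bot
import cv2,numpy as np,pickle
s=bot.read_state();print(s['clock'],s['eef_pos'],s['tcp_rot'],s['width'],s['ft_force'])
for n in('side','top'):
    c=bot.camera(n);pickle.dump(c,open(f'{n}0.pkl','wb'))
    cv2.imwrite(f'pics/{n}0.png',c['pixels'][:,:,::-1]);print(n,c['K'],c['R'],c['t'])
E
```

```text
pics
0.0 [138.03433484 532.12754505 204.89829436] [[-3.63294986e-04 -9.67951258e-01  2.51137871e-01]
 [-1.09200680e-03  2.51138122e-01  9.67950645e-01]
 [-9.99999338e-01  7.74073516e-05 -1.14824658e-03]] 93.9031512416482 [-1.01219495 -0.14593513 -0.17222114]
side [[562.00291266   0.         328.03989795]
 [  0.         562.00291266 240.62550128]
 [  0.           0.           1.        ]] [[ 0.7135136  -0.70042559  0.01738767]
 [-0.42719631 -0.45458097 -0.78157499]
 [ 0.55533923  0.55023644 -0.62356893]] [-435.78350123  244.56764886 1046.26963172]
top [[590.95877594   0.         322.17084494]
 [  0.         590.95877594 248.19504357]
 [  0.           0.           1.        ]] [[ 7.07717318e-04 -9.99993882e-01  3.42571989e-03]
 [-9.78548956e-01 -1.39827603e-03 -2.06009671e-01]
 [ 2.06013201e-01 -3.20643802e-03 -9.78543959e-01]] [ -76.1670347   549.26732968 1466.62515822]
```

View pics/side0.png

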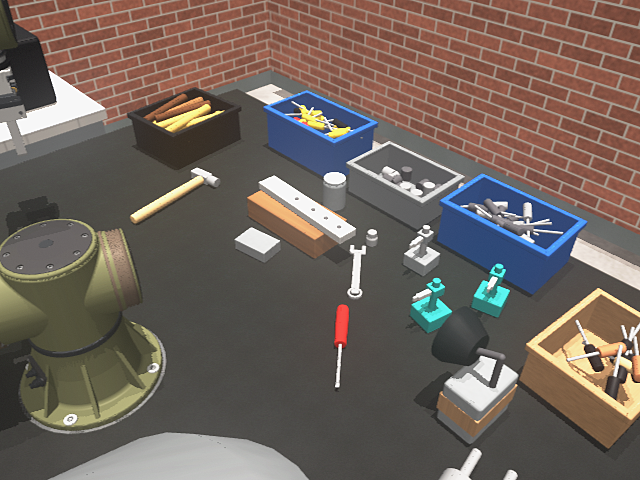

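View pics/top0.png

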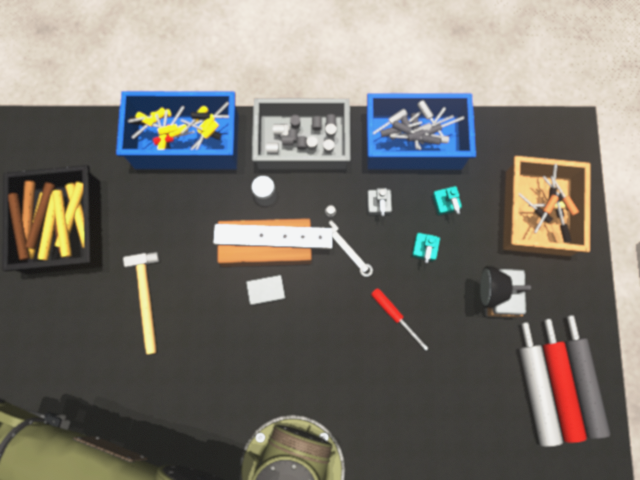

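Run:
```python
import cv2,numpy as np,pickle
c=pickle.load(open('top0.pkl','rb'));p=c['pixels'][:,:,::-1]
cv2.imwrite('pics/t_crop.png',cv2.resize(p[170:290,200:400],None,fx=4,fy=4,interpolation=cv2.INTER_CUBIC))
c=pickle.load(open('side0.pkl','rb'));p=c['pixels'][:,:,::-1]
cv2.imwrite('pics/s_crop.png',cv2.resize(p[160:310,240:460],None,fx=3.6,fy=3.6,interpolation=cv2.INTER_CUBIC))
```

```text
(no output)
```

View pics/t_crop.png

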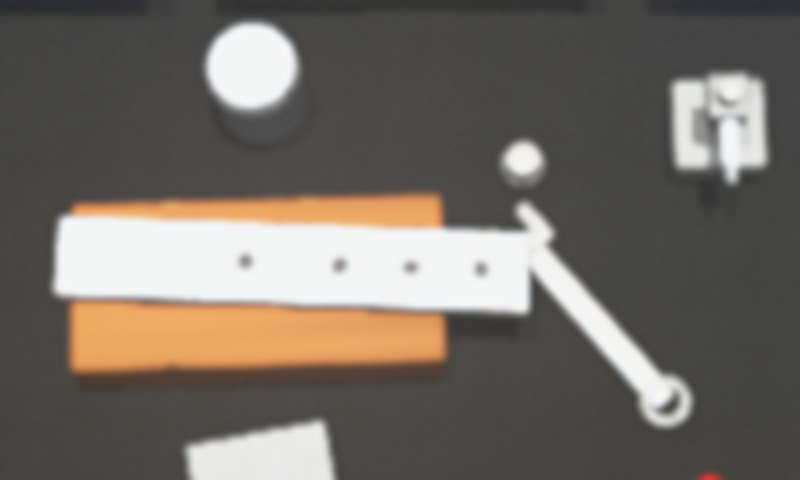

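View pics/s_crop.png

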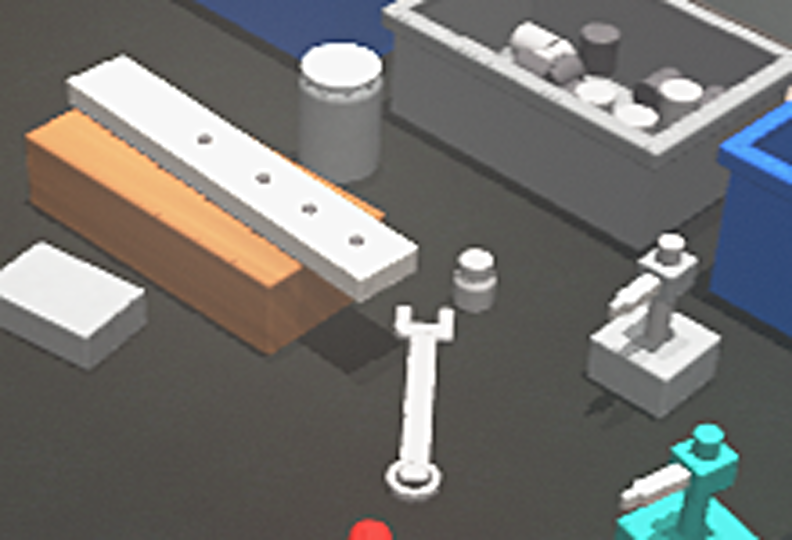

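```bash
cat > h.py <<'E'
import cv2,numpy as np
def ray(c,uv,z):
    uv=np.atleast_2d(uv).astype(float)
    d=(np.c_[uv,np.ones(len(uv))]@np.linalg.inv(c['K']).T)@c['R']
    o=-c['R'].T@c['t']
    return o+d*((z-o[2])/d[:,2])[:,None]
def proj(c,X):
    q=np.atleast_2d(X)@c['R'].T+c['t'];q=q@c['K'].T;return q[:,:2]/q[:,2:]
def big(m,roi):
    k=np.zeros_like(m);x0,y0,x1,y1=roi;k[y0:y1,x0:x1]=m[y0:y1,x0:x1]
    return max(cv2.findContours(k,cv2.RETR_EXTERNAL,cv2.CHAIN_APPROX_NONE)[0],key=cv2.contourArea)[:,0,:]
E
python3 - <<'E'
import pickle;from h import *
c=pickle.load(open('top0.pkl','rb'))
p=c['pixels'];hsv=cv2.cvtColor(p,cv2.COLOR_RGB2HSV)
wh=cv2.inRange(hsv,(0,0,170),(180,60,255));org=cv2.inRange(hsv,(5,100,100),(25,255,255))
# bar
b=big(wh,(205,218,334,252)); 
for nm,ct,z in(('bar',b,80),('orange',cv2.findNonZero(org[205:275,210:320])[:,0]+[210,205],60)):
    q=ray(c,ct,z)[:,:2].astype(np.float32)
    r=cv2.minAreaRect(q);print(nm,r);print(cv2.boxPoints(r).round(1))
# depth
def pts(u0,v0,u1,v1):
    v,u=np.mgrid[v0:v1,u0:u1];Z=c['range_z'][v0:v1,u0:u1]
    P=np.stack([u,v,np.ones_like(u)],-1)@np.linalg.inv(c['K']).T*Z[...,None]
    return (P-c['t'])@c['R']
print('bar z',np.median(pts(225,232,325,242)[...,2]),'block',np.median(pts(225,248,300,256)[...,2]))
P=pts(366,185,396,222)
print('gauge heights rows');print(P[::2,::2,2].round().astype(int))
print('tip uv->', ray(c,[[383,215.5]],85))
s=pickle.load(open('side0.pkl','rb'))
print(proj(s,ray(c,[[383,215.5]],85)))
E
```

```text
bar ((581.5821533203125, 48.88574981689453), (68.16857147216797, 304.28173828125), 0.08230740576982498)
[[ 547.3  201. ]
 [ 547.7 -103.3]
 [ 615.9 -103.2]
 [ 615.4  201.1]]
orange ((569.2212524414062, 74.72718811035156), (114.71290588378906, 241.71160888671875), 1.650252342224121)
[[508.4 193.9]
 [515.4 -47.7]
 [630.  -44.4]
 [623.1 197.2]]
bar z 80.64681491941653 block 60.59813524913983
gauge heights rows
[[   2    1   -5    6   -2    0    7    0    5    1   -4    1   -1   -3
    -2]
 [   1    4   -1    2   -3    0    0   -1    2    1    3    0    1    3
     2]
 [   4    1    0   -5   -4    4   98   95   95   96   99    1    4    7
    -5]
 [   0    0   34   32   42   39   97  104  108  105   99   35   29   10
     0]
 [  -3   36   37   40   31   39   96  108  108  112  100   38   32   -7
     1]
 [1549   34   31   33   36   36   91  106  109  105   94   35   31    7
     2]
 [   2   27   42   41   32   30   98  100   98  101   95   32   34   -4
    -1]
 [   9   27   33   36   36   39   91   94   94   97   95   36   33    2
    -1]
 [  -1   21   35   35   38   35   78   87   96   9
[... 215 characters left out ...]
5   32   31   35   91   90   36   34   39   -2
    -7]
 [   1    9   31   34   38   37   36   39   96   88   42   35   35   -3
     1]
 [  -2   10   32   30   37   35 1549   32   92   91   34   35   32    2
    -7]
 [   1    3   19   26   16   24   19   16   93   16   15   15    4   -7
     0]
 [   4   -6    5   -4   -2   -1    9    2   89    4    9    3    0   -4
    -4]
 [   1   -5   -2    3  -12   -2   -2   10    3    1   -6   -4   -3   11
     0]
 [   0    0    3   -3    0   -5    4    3   -8    2    2   -8    5    2
    -2]
 [  -4   -4    6    3   -6    0   -2   -3    2    6    4   -2    2    3
    -1]]
tip uv-> [[ 629.3336489  -231.25610519   85.        ]]
[[409.74331715 247.28779875]]
```

```bash
cat >> h.py <<'E'
def cross(vals,lo_to_hi,th):
    # first subpixel crossing index
    for i in range(len(vals)-1):
        a,b=vals[i],vals[i+1]
        if (a<th<=b) if lo_to_hi else (a>=th>b): return i+(a-th)/(a-b)
    return None
def edge(img,kind,rng,start,n,step,up,th):
    out=[]
    for k in rng:
        if kind=='col': v=img[start:start+n*step:step,k] if start+n*step>=0 else None
        else: v=img[k,start:start+n*step:step]
        i=cross(v.astype(float),up,th)
        if i is not None: out.append((k,start+i*step) if kind=='col' else (start+i*step,k))
    return np.array(out)
def line(P):
    P=np.asarray(P,np.float32)
    vx,vy,x,y=cv2.fitLine(P,cv2.DIST_HUBER,0,0.01,0.01).ravel()
    r=np.abs((P-[x,y])@np.array([-vy,vx]))
    d=np.array([vx,vy]); d=d if d[1]<0 else -d
    return np.array([x,y]),d,r.mean()
E
python3 - <<'E'
import pickle;from h import *
c=pickle.load(open('top0.pkl','rb'))
p=c['pixels'].astype(int);B=p[:,:,2];R=p[:,:,0]
# show profiles
print('col 260 R',R[214:270,260]);print('col 260 B',B[214:270,260]);print('row 240 B L',B[236,206:222]);print('row 236 B Rt',B[240,326:340]);print('row255 R L',R[255,210:224],R[255,304:318])
print('col 300',B[214:270,300]); print('gauge col',[list(R[r,378:390]) for r in range(204,222)])
E
```

```text
col 260 R [ 79  78  78  79  84 119 183 227 235 237 239 241 243 244 244 244 244 243
 238 216 179 166 189 227 242 244 244 244 244 243 228 181 193 229 237 238
 238 237 236 236 236 237 238 237 235 232 220 175 119  89  82  79  73  76
  79  79]
col 260 B [ 72  73  72  74  73  74  83  93  98 102 126 189 237 246 246 245 245 245
 241 218 178 163 188 230 244 246 245 245 246 246 235 168 105  96 101 102
 101 102 100 100  98 100 101 101  99  97  90  75  61  56  55  58  61  68
  70  70]
row 240 B L [ 66  66  66  67  67  66  76 131 216 245 246 245 245 245 245 245]
row 236 B Rt [245 245 245 246 246 233 156  88 110 168 223 241 244 243]
row255 R L [ 73  73  73  73  73  74  94 149 211 234 237 236 236 236] [235 235 234 234 234 231 207 144  88  71  73  75  74  75]
col 300 [ 71  72  72  73  76  85  95  97  98  99 101 106 145 219 245 246 245 245
 245 245 244 238 228 229 240 245 245 245 245 245 245 242 210 135  92  91
  94  94  96  98 100 101 100  97  94  86  72  59  55  55  56  63  70  72
  71  72]
gauge col [[np.int64(117), np.int64(150), np.int64(214), np.int64(241), np.int64(244), np.int64(241), np.int6
[... 2379 characters left out ...]
(69), np.int64(68)], [np.int64(54), np.int64(61), np.int64(63), np.int64(65), np.int64(63), np.int64(63), np.int64(64), np.int64(66), np.int64(70), np.int64(68), np.int64(68), np.int64(68)], [np.int64(53), np.int64(60), np.int64(63), np.int64(63), np.int64(63), np.int64(63), np.int64(65), np.int64(68), np.int64(68), np.int64(68), np.int64(68), np.int64(68)], [np.int64(56), np.int64(60), np.int64(63), np.int64(63), np.int64(62), np.int64(64), np.int64(66), np.int64(68), np.int64(69), np.int64(69), np.int64(69), np.int64(69)], [np.int64(59), np.int64(62), np.int64(65), np.int64(63), np.int64(64), np.int64(64), np.int64(66), np.int64(68), np.int64(68), np.int64(68), np.int64(68), np.int64(69)]]
```

```bash
cat > m.py <<'E'
import pickle;from h import *
def meas(c):
    p=c['pixels'].astype(int);B=p[:,:,2];R=p[:,:,0]
    e={}
    def L(n,P,z):
        q=ray(c,P,z)[:,:2];o,d,r=line(q);e[n]=(o,d);a=np.degrees(np.arctan2(d[0],-d[1]))
        print(n,len(P),o.round(1),'yaw from -y (to +x)',a.round(2),'res',r.round(2))
    return p,B,R,e,L
E
python3 - <<'E'
from m import *
c=pickle.load(open('top0.pkl','rb'));p,B,R,e,L=meas(c)
L('bar far',edge(B,'col',range(225,310),214,20,1,True,170),80)
L('bar near',edge(B,'col',range(222,308),262,25,-1,True,175),80)
L('blk far',edge(R,'col',range(222,308),210,20,1,True,157),60)
L('blk near(bottom of white)',edge(R,'col',range(222,308),275,25,-1,True,157),60)
for n,P in(('tail',edge(B,'row',range(228,241),205,15,1,True,155)),('nose',edge(B,'row',range(237,246),325,10,1,False,165))):
    q=ray(c,P,80);print(n,q.mean(0),q[0],q[-1])
for n,P in(('inner',edge(R,'row',range(248,258),208,20,1,True,155)),('outer',edge(R,'row',range(250,258),305,15,1,False,155))):
    q=ray(c,P,60);print(n,q.mean(0),q[0],q[-1])
print('outer far',ray(c,edge(R,'row',range(221,225),305,15,1,False,155),60).mean(0))
print('tip',ray(c,[[382.5,215.2]],85))
E
```

```text
bar far 85 [605.   65.8] yaw from -y (to +x) -2.07 res 0.28
bar near 86 [552.   62.7] yaw from -y (to +x) -2.12 res 0.26
blk far 86 [624.9  82.7] yaw from -y (to +x) 1.73 res 0.18
blk near(bottom of white) 86 [514.1  94.1] yaw from -y (to +x) 1.81 res 0.28
tail [581.19281511 202.14924495  80.        ] [596.93404918 201.7230157   80.        ] [565.49293834 202.53969154  80.        ]
nose [ 562.03186008 -100.3169323    80.        ] [ 571.16674759 -101.02147737   80.        ] [ 552.91083351 -100.16365369   80.        ]
inner [537.10640411 194.26197192  60.        ] [548.91104496 194.67657265  60.        ] [525.32408725 193.87407074  60.        ]
outer [534.81943422 -46.12424626  60.        ] [543.99675182 -45.49249453  60.        ] [525.65469694 -46.43108359  60.        ]
outer far [616.95250431 -43.92899145  60.        ]
tip [[ 630.12627412 -229.99095718   85.        ]]
```

Bar: the white bar at top (273,236). Gauge candidates: grey at top (380,200), and turquoise look-alikes at (447,200) and (427,247). I choose the grey one: its tip is about 50 mm off the block line and about 186 mm past the block's end, as described. The close crops agree.

```bash
python3 -m pendant '[[8,2.8,-2.26,0,0,0,-0.0873],[8,5.6,-4.52,0,0,0,-0.1746],[8,8.4,-6.78,0,0,0,-0.2619],[8,11.2,-9.04,0,0,0,-0.3492],[8,14,-11.3,0,0,0,-0.4365],[8,16.8,-13.56,0,0,0,-0.5238],[8,19.6,-15.82,0,0,0,-0.6111],[8,22.4,-18.08,0,0,0,-0.6984]]' 40
python3 -m pendant '[[8,2.8,-2.24,0,0,0,-0.083],[8,5.6,-4.48,-0.5,0,0,-0.166],[8,8.4,-6.72,-1.5,0,0,-0.249],[8,11.2,-8.96,-2.5,0,0,-0.332],[8,14,-11.2,-3.5,0,0,-0.415],[8,16.8,-13.44,-4.5,0,0,-0.498],[8,19.6,-15.7,-5.5,0,0,-0.581],[8,22.1,-17.9,-6.5,0,0,-0.655]]'
python3 -m pendant '[[8,0,0,0,0,0,0],[8,0,0,0,0,0,0],[8,0,0,0,0,0,0]]'
```

```text
clock: 0.77
eef_pos: [363.1, 350.1, 205.3]
tcp_rot: [[-0.0, -0.576, 0.817], [-0.0, 0.817, 0.576], [-1.0, -0.0, -0.0]]
ft_force: [-0.2, 1.2, -1.0]
width: 79.9
clock: 1.43
eef_pos: [584.3, 171.0, 139.5]
tcp_rot: [[-0.0, 0.041, 0.999], [-0.0, 0.999, -0.041], [-1.0, -0.0, -0.0]]
ft_force: [0.4, 0.1, 1.3]
width: 79.8
clock: 1.68
eef_pos: [582.6, 172.9, 140.3]
tcp_rot: [[-0.001, 0.035, 0.999], [0.0, 0.999, -0.035], [-1.0, 0.0, -0.001]]
ft_force: [0.2, -0.0, -0.5]
width: 79.9
```

Run:
```python
from bench import bot
import cv2,pickle
s=bot.read_state();c=bot.camera('wrist');pickle.dump((s,c),open('w1.pkl','wb'))
cv2.imwrite('pics/w1.png',c['pixels'][:,:,::-1]);print(c['K'],c['mount'],s['eef_pos'],s['tcp_rot'])
```

```text
[[363.43303087   0.         317.59053999]
 [  0.         363.43303087 240.21085437]
 [  0.           0.           1.        ]] [[ 5.46522800e-04 -2.69190494e-01  9.63086797e-01 -1.79227050e+02]
 [ 2.44520324e-04 -9.63086876e-01 -2.69190655e-01  7.78703131e+01]
 [ 9.99999821e-01  3.82613126e-04 -4.60526389e-04 -4.65326085e-01]
 [ 0.00000000e+00  0.00000000e+00  0.00000000e+00  1.00000000e+00]] [582.64364782 172.89991066 140.30020674] [[-6.42268150e-04  3.54795985e-02  9.99370194e-01]
 [ 4.16170678e-05  9.99370401e-01 -3.54795791e-02]
 [-9.99999793e-01  1.88034535e-05 -6.43340335e-04]]
```

View pics/w1.png

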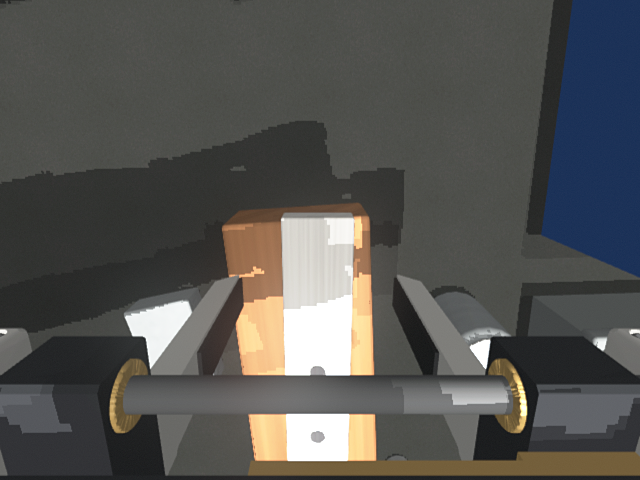

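Wrist view: the bar is midway between the fingers (edges at columns 284 and 353, tail edge at row 214), and the block edges are clear. Descending.

```bash
python3 -m pendant '[[8,0,0,-1.5,0,0,0],[8,0,0,-3,0,0,0],[8,0,0,-4.5,0,0,0],[8,0,0,-5.8,0,0,0],[8,0,0,-6.8,0,0,0],[8,0,0,-7.4,0,0,0],[8,0,0,-7.7,0,0,0],[8,0,0,-7.7,0,0,0]]'
python3 -m pendant '[[8,0,0,0,0,0,0],[8,0,0,0,0,0,0]]'
```

```text
clock: 2.4
eef_pos: [583.0, 172.7, 63.2]
tcp_rot: [[-0.0, 0.036, 0.999], [-0.0, 0.999, -0.036], [-1.0, -0.0, -0.0]]
ft_force: [-0.0, 0.3, -0.6]
width: 80.2
clock: 2.57
eef_pos: [583.5, 172.7, 64.2]
tcp_rot: [[0.001, 0.036, 0.999], [0.0, 0.999, -0.036], [-1.0, 0.0, 0.001]]
ft_force: [-0.2, -0.3, -0.3]
width: 80.0
```

```bash
python3 -m pendant '[[6,0,0,0,0,0,0],[5,0,0,0,0,0,0],[4,0,0,0,0,0,0],[4,0,0,0,0,0,0],[4,0,0,0,0,0,0],[4,0,0,0,0,0,0],[4,0,0,0,0,0,0],[4,0,0,0,0,0,0]]' 40
python3 -m pendant '[[4,0,0,0,0,0,0],[4,0,0,0,0,0,0],[4,0,0,0,0,0,0],[4,0,0,0,0,0,0]]' 40
python3 - <<'E'
from bench import bot
import cv2,pickle
s=bot.read_state();c=bot.camera('top');pickle.dump(c,open('top1.pkl','wb'))
cv2.imwrite('pics/t1.png',cv2.resize(c['pixels'][170:290,200:400,::-1],None,fx=4,fy=4,interpolation=cv2.INTER_CUBIC))
E
```

```text
clock: 3.23
eef_pos: [583.1, 172.6, 63.5]
tcp_rot: [[-0.0, 0.036, 0.999], [0.0, 0.999, -0.036], [-1.0, 0.0, -0.0]]
ft_force: [-0.1, -0.1, 1.4]
width: 49.5
clock: 3.57
eef_pos: [583.1, 172.6, 63.5]
tcp_rot: [[-0.0, 0.036, 0.999], [-0.0, 0.999, -0.036], [-1.0, -0.0, -0.0]]
ft_force: [-2.1, 0.5, 2.0]
width: 49.6
```

View pics/t1.png

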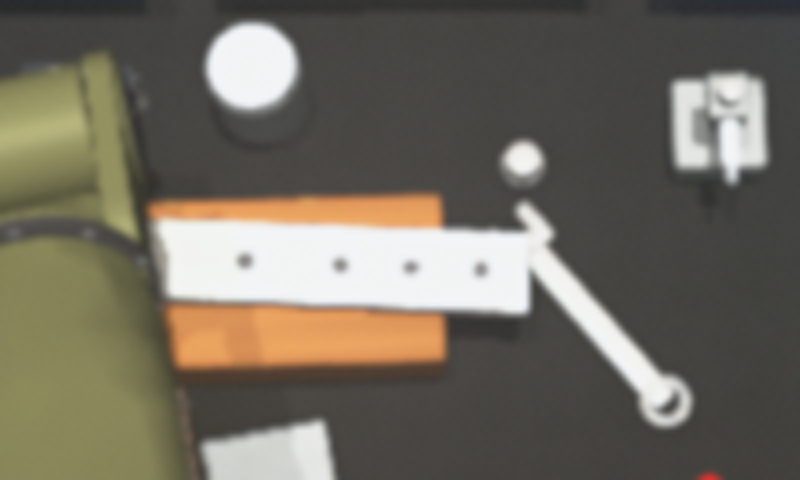

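Gripped at 49.6 mm with the bar undisturbed. Top crop: nose at (530,272), gauge untouched. Now sliding in stages, with the yaw correction spread through the travel.

```bash
python3 -m pendant '[[4,-0.1,-0.7,-0.02,0,0,0.008],[4,-0.25,-1.5,-0.03,0,0,0.017],[4,-0.4,-2.4,-0.03,0,0,0.026],[4,-0.55,-3.3,-0.03,0,0,0.035],[4,-0.7,-4.2,-0.03,0,0,0.044],[4,-0.85,-5.1,-0.03,0,0,0.053],[4,-1.0,-6.0,-0.03,0,0,0.062],[4,-1.1,-6.6,-0.03,0,0,0.0675]]' 45
python3 -m pendant '[[4,0,-0.6,0,0,0,0],[4,0,-1.3,0,0,0,0],[4,0,-2.1,0,0,0,0],[4,0,-2.9,0,0,0,0],[4,-0.05,-3.7,0,0,0,0],[4,-0.08,-4.5,0,0,0,0],[4,-0.09,-5.1,0,0,0,0],[4,-0.09,-5.4,0,0,0,0]]'
python3 -m pendant '[[4,0,0,0,0,0,0],[4,0,0,0,0,0,0]]'
cat > look.py <<'E'
import sys;from bench import bot
from m import *
n=sys.argv[1];s=bot.read_state();print(s['eef_pos'],s['ft_force'])
for k,(y0,y1,x0,x1) in (('top',(170,290,220,420)),('side',(160,310,250,470))):
    c=bot.camera(k);pickle.dump(c,open(f'{k}_{n}.pkl','wb'))
    cv2.imwrite(f'pics/{k}_{n}.png',cv2.resize(c['pixels'][y0:y1,x0:x1,::-1],None,fx=3.6,fy=3.6,interpolation=cv2.INTER_CUBIC))
E
python3 look.py 2
```

```text
clock: 4.28
eef_pos: [572.3, 106.4, 63.5]
tcp_rot: [[0.001, -0.032, 1.0], [0.001, 1.0, 0.032], [-1.0, 0.001, 0.001]]
ft_force: [0.6, 5.5, 2.6]
width: 49.9
clock: 4.95
eef_pos: [571.4, 52.5, 63.5]
tcp_rot: [[0.001, -0.031, 1.0], [0.001, 1.0, 0.031], [-1.0, 0.001, 0.001]]
ft_force: [-0.2, 6.3, 3.4]
width: 49.7
clock: 5.12
eef_pos: [571.4, 52.2, 63.5]
tcp_rot: [[0.001, -0.031, 1.0], [-0.001, 1.0, 0.031], [-1.0, -0.001, 0.001]]
ft_force: [0.1, -2.4, 6.0]
width: 49.5
[571.42310868  52.1828139   63.47373695] [ 0.08555659 -2.406946    5.99036528]
```

View pics/top_2.png

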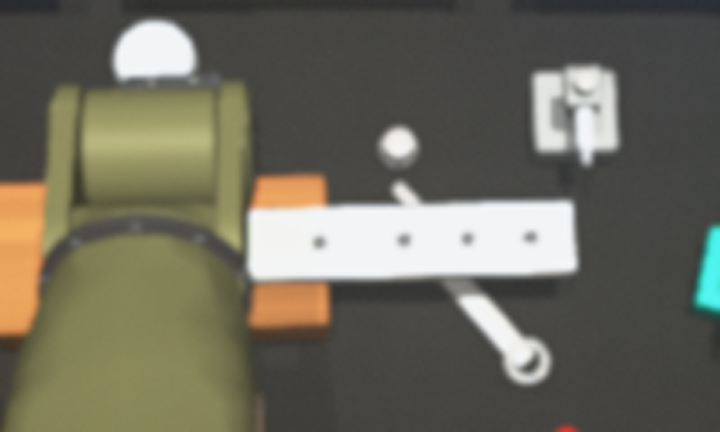

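View pics/side_2.png

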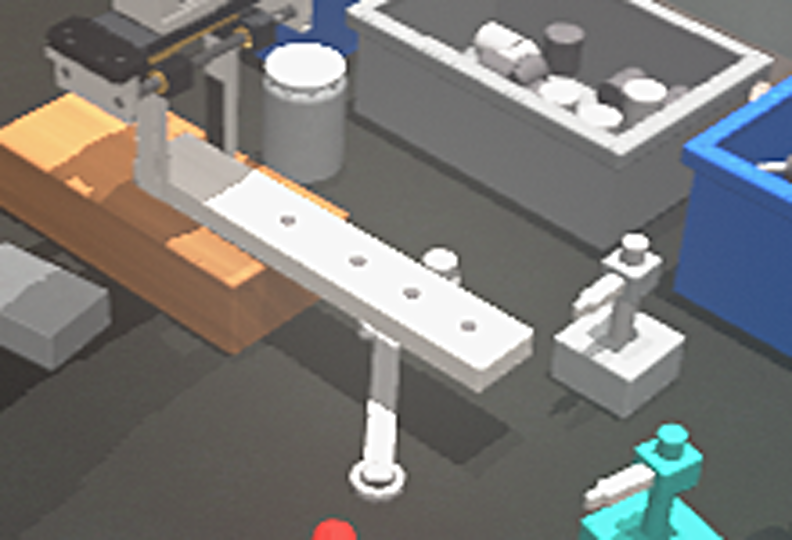

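```bash
cat > fin.py <<'E'
import sys;from m import *
n=sys.argv[1]
c=pickle.load(open(f'top_{n}.pkl','rb'));p,B,R,e,L=meas(c)
L('far',edge(B,'col',range(316,374),212,30,1,True,160),80)
L('near',edge(B,'col',range(350,374),262,25,-1,True,165),80)
L('blk outer-near',edge(R,'row',range(250,258),300,20,1,False,155),60)
P=edge(B,'row',range(229,243),362,40,1,False,155)
q=ray(c,P,80)[:,:2];print('nose edge',q[0],q[-1])
u=np.array([.0309,-.9995]);nn=np.array([.9995,.0309]);C=np.array([570,74.5])
tip=ray(c,[[382.5,215.2]],85)[0,:2]
print('nose along',((q-C)@u).round(1),'lat',((q-C)@nn)[[0,-1]].round(1),'tip',(tip-C)@u,(tip-C)@nn)
o,d=e['far'];
for a in(130,290): 
    t=(a-(o-C)@u)/(d@u);print('far edge lat at',a,((o+d*t-C)@nn).round(1))
E
python3 fin.py 2
```

```text
far 58 [ 603.2 -138.8] yaw from -y (to +x) 1.42 res 1.59
near 24 [ 544.3 -177.8] yaw from -y (to +x) 35.71 res 7.12
blk outer-near 8 [534.8 -45.9] yaw from -y (to +x) -86.96 res 0.11
nose edge [ 594.95713095 -220.94222594] [ 560.90258299 -222.56777873]
nose along [296.1 295.9 295.8 295.7 295.7 295.7 263.8 295.7 296.  296.2 296.2 296.2
 296.4 296.6] lat [ 15.8 -18.3] tip 306.1966135760264 50.68744040406602
far edge lat at 130 27.1
far edge lat at 290 26.1
```

Run:
```python
from m import *
c=pickle.load(open('side_2.pkl','rb'));t=pickle.load(open('top_2.pkl','rb'))
cv2.imwrite('pics/side_z.png',cv2.resize(c['pixels'][230:280,355:435,::-1],None,fx=10,fy=10,interpolation=cv2.INTER_NEAREST))
cv2.imwrite('pics/top_z.png',cv2.resize(t['pixels'][200:255,340:405,::-1],None,fx=10,fy=10,interpolation=cv2.INTER_NEAREST))
```

```text
(no output)
```

View pics/side_z.png

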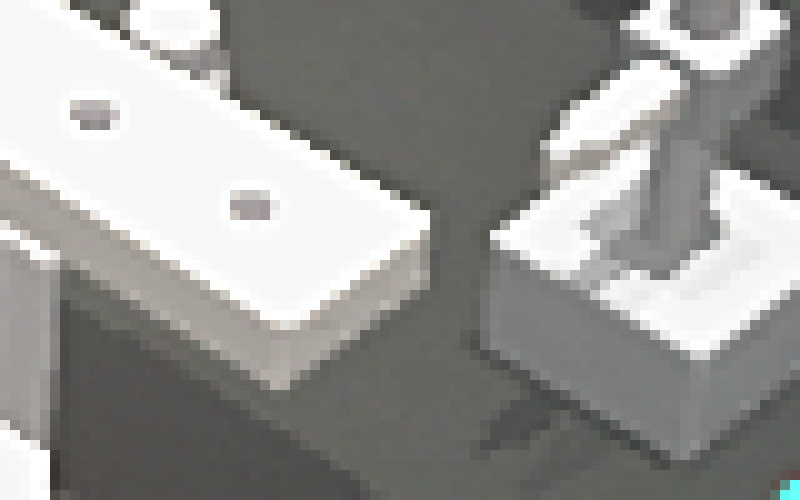

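View pics/top_z.png

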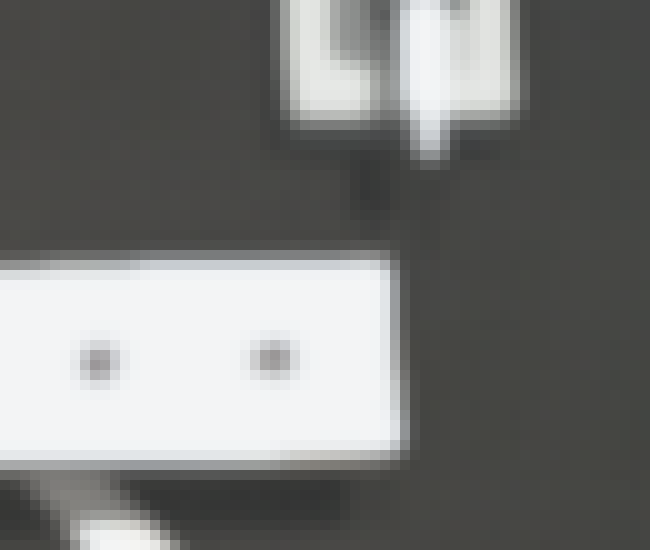

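Run:
```python
from m import *
c=pickle.load(open('side_2.pkl','rb'))
u=np.array([.0309,-.9995]);nn=np.array([.9995,.0309]);C=np.array([570,74.5])
for n,uv,z in(('far',(397.5,251),80),('near',(383.3,262),80),('tipA',(409,244),85),('tipB',(409.5,246),85),('farbot',(397.6,258),60),('nearbot',(382.6,268.6),60)):
    q=ray(c,[uv],z)[0,:2]-C;print(n,(q@u).round(1),(q@nn).round(1))
from h import proj
for a,l,z in((306.2,50,85),(306.2,50,87),(294.7,25,80),(294.7,-25,80)):
    print(proj(c,[[*(C+a*u+l*nn),z]]))
t=pickle.load(open('top_2.pkl','rb'));B=t['pixels'][:,:,2].astype(int)
P=edge(B,'col',range(356,377),214,20,1,True,165);q=ray(t,P,80)[:,:2];o,d,r=line(q)
print('far yaw',np.degrees(np.arctan2(d[0],-d[1])),r,'lat at',[((x-C)@nn).round(1) for x in q[[0,-1]]])
P=edge(B,'col',[240-1+i for i in range(0)] or range(322,340),262,25,-1,True,165);q=ray(t,P,80)[:,:2];o,d,r=line(q)
print('near yaw',np.degrees(np.arctan2(d[0],-d[1])),r,[((x-C)@nn).round(1) for x in q])
```

```text
far 293.0 26.2
near 294.4 -23.7
tipA 299.4 57.8
tipB 304.4 53.0
farbot 294.4 27.9
nearbot 293.4 -22.3
[[409.32113298 246.99994135]]
[[409.42064845 246.28345195]]
[[397.74524032 251.60178303]]
[[382.99992366 262.346686  ]]
far yaw 0.32744354 0.04025927 lat at [np.float64(26.8), np.float64(25.7)]
near yaw 3.058727 0.0699745 [np.float64(-26.8), np.float64(-26.8), np.float64(-26.8), np.float64(-26.8), np.float64(-26.8), np.float64(-26.8), np.float64(-26.7), np.float64(-26.5), np.float64(-26.4), np.float64(-26.3), np.float64(-26.3), np.float64(-26.3), np.float64(-26.3), np.float64(-26.3), np.float64(-26.2), np.float64(-26.1), np.float64(-26.0), np.float64(-25.9)]
```

Side zoom: nose corners at (397.5,251) and (383.3,262), pointer tip at about (409.4,246). The bar lies flat. Both views put the nose at about 294.5 along the block and the tip at about 306, so 11.6 mm remains.

```bash
python3 -m pendant '[[4,0.01,-0.3,0,0,0,0],[4,0.02,-0.6,0,0,0,0],[4,0.03,-0.9,0,0,0,0],[4,0.04,-1.1,0,0,0,0],[4,0.04,-1.16,0,0,0,0],[4,0.04,-1.16,0,0,0,0],[4,0.04,-1.16,0,0,0,0]]'
python3 look.py 3; python3 fin.py 3
python3 - <<'E'
from m import *
c=pickle.load(open('side_3.pkl','rb'));t=pickle.load(open('top_3.pkl','rb'))
a=cv2.resize(c['pixels'][230:280,365:435,::-1],None,fx=8,fy=8,interpolation=cv2.INTER_NEAREST)
b=cv2.resize(t['pixels'][200:255,345:395,::-1],None,fx=8,fy=8,interpolation=cv2.INTER_NEAREST)
cv2.imwrite('pics/side_z3.png',a);cv2.imwrite('pics/top_z3.png',b)
E
```

```text
clock: 5.8
eef_pos: [571.8, 41.5, 63.5]
tcp_rot: [[0.001, -0.031, 1.0], [0.001, 1.0, 0.031], [-1.0, 0.0, 0.001]]
ft_force: [0.2, 5.1, 5.7]
width: 50.0
[571.83620056  41.50324008  63.51287573] [0.16018046 5.14960171 5.70278789]
far 58 [ 603.  -128.8] yaw from -y (to +x) 1.52 res 1.57
near 24 [ 544.7 -177.4] yaw from -y (to +x) 36.49 res 7.08
blk outer-near 8 [534.8 -45.1] yaw from -y (to +x) -87.07 res 0.13
nose edge [ 594.97301139 -231.21463285] [ 560.91766934 -232.854989  ]
nose along [306.3 306.3 306.3 306.3 306.3 306.5 273.7 306.8 306.8 307.  307.2 307.2
 307.1 306.9] lat [ 15.5 -18.6] tip 306.1966135760264 50.68744040406602
far edge lat at 130 27.1
far edge lat at 290 26.4
```

View pics/side_3.png

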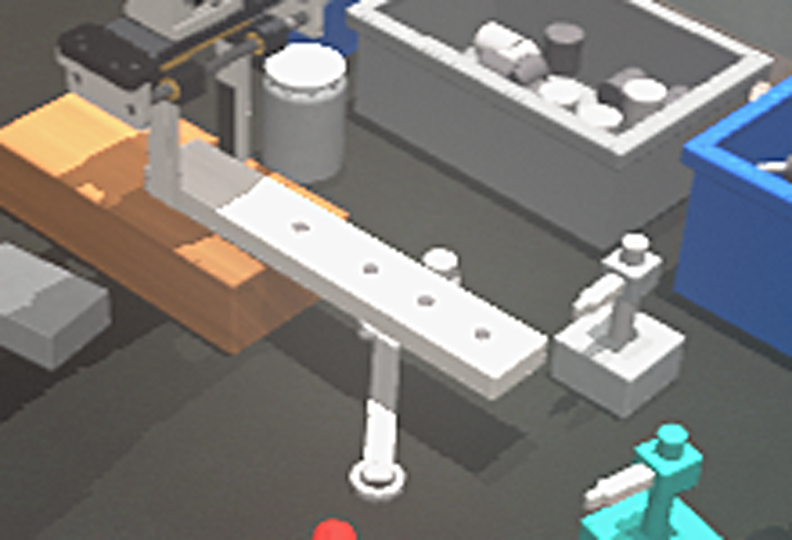

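View pics/top_z3.png

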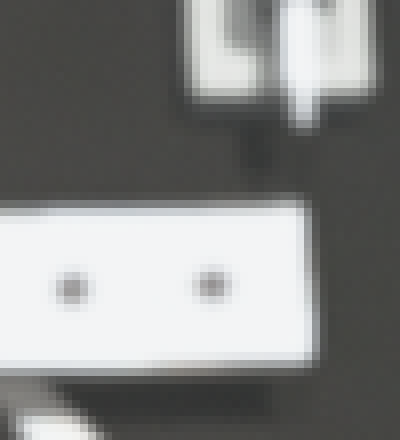

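View pics/side_z3.png

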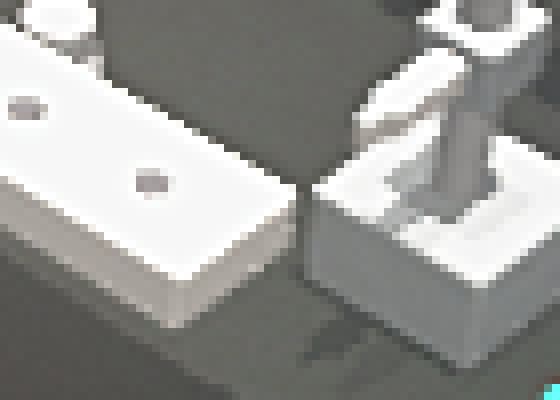

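```bash
python3 -m pendant '[[4,0,-0.05,0,0,0,0],[4,0,-0.08,0,0,0,0],[4,0,-0.08,0,0,0,0],[4,0,-0.08,0,0,0,0],[4,0,-0.08,0,0,0,0],[4,0,-0.08,0,0,0,0]]'
python3 look.py 4; python3 fin.py 4 | grep -v near
```

```text
clock: 6.4
eef_pos: [571.9, 40.9, 63.5]
tcp_rot: [[0.001, -0.031, 1.0], [0.001, 1.0, 0.031], [-1.0, 0.001, 0.001]]
ft_force: [-0.8, 6.3, 5.8]
width: 49.7
[571.86113289  40.93719594  63.53674471] [-0.80733795  6.30378206  5.77498824]
far 58 [ 603.  -128.8] yaw from -y (to +x) 1.53 res 1.57
nose edge [ 594.97434191 -232.07529   ] [ 560.91776636 -232.92114629]
nose along [307.2 307.5 307.5 307.4 307.3 307.5 274.5 307.7 307.6 307.5 307.3 307.2
 307.1 307. ] lat [ 15.5 -18.6] tip 306.1966135760264 50.68744040406602
far edge lat at 130 27.1
far edge lat at 290 26.4
```

View pics/top_4.png

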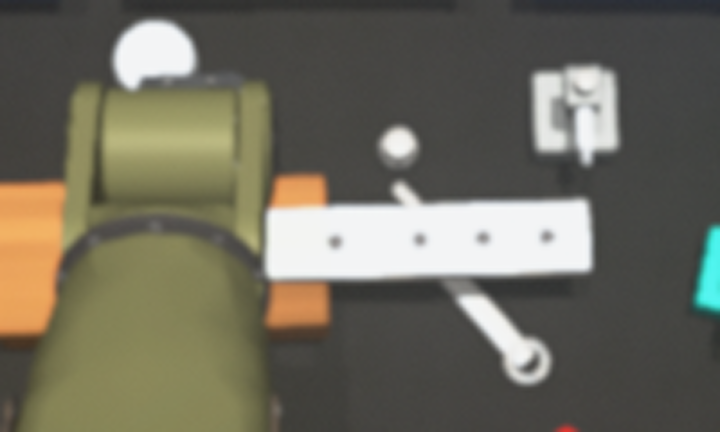

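Run:
```python
from bench import bot
print(bot.sign_off())
```

```text
the job is handed in; nothing more can be done
None
```

I gripped the bar across its inner end and turned it about 3.9° to line up with the block. I then slid it about 132 mm outward and handed the job in with the bar still held, at about 6.4 s.

- **Front end against the pointer:** the last top view put the bar's front edge at 307.4 mm along the block. The image makes the bar look about 3 mm too long, so I took off about 1.3 mm, giving 306.1 mm against the pointer tip at 306.2 mm.
- **Flat and straight:** the bar was centred on the block's middle line to within about 1 mm and level in the side view. The gripper's turn was 1.8°, matching the block. Gauge clearance was about 25 mm, and no bystander appeared to have moved.
- **Forces:** the force readings after each move stayed under about 10 N.
- **Checks that disagreed:** the side camera's reading of the pointer tip was 1 to 7 mm lower than the top view's, because the tip pixel was hard to place. I relied on the top view. Some near-edge line fits were spoiled by the wrench in the background, and I ignored them.

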